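Take the spent bayonet filter out of the bench fume unit

ROBOT

A 6-joint arm with a two-finger parallel gripper is mounted at the origin on the work surface. World frame = base frame: x ahead of the robot, y to its left, z up, the work surface at z = 0. Lengths are in m, angles in rad, forces in N, time in s.
With the tool pointing down it reaches from about 0.325 to 0.9 m from the base axis. Payload 6.1 kg.
Tool frame: the origin (TCP) lies midway between the tips of the shut fingers; the grasp point (between the pads) lies 19 mm behind it; x points along the fingers, z is the direction in which the jaws open and shut, and the axes are right-handed (so a half turn about x gives the same grasp; the last joint's range is limited). The gripper opens to 85 mm and grips with 20 to 120 N. Pads are 22 mm wide; open, the fingers measure 114 mm over their backs; the gripper's body (76 mm by 85 mm) begins 54 mm behind the grasp point. The pads swing forward as they close: fully open they stand 13 mm farther back than shut.
Start: joints at [-1.236, 0.22, 1.526, -0, 1.395, -0.126], TCP at [0.278, -0.56, 0.231] pointing down, gripper open.
Joint ranges: [-2.98, 2.98], [-0.91, 2.08], [0.09, 2.57], [-1.24, 4.39], [0.2, 2.65], [-2.68, 2.68]. Speed limits (rad/s): [2.57, 2.57, 3.01, 3.14, 3.14, 3.14].

INTERFACE

Orientations are given as a rotation vector (axis times angle).
In Python, from workcell import robot gives the robot as it stands.
- The arm moves only by the shell command python3 -m crank 'ROWS' [FORCE]. ROWS is text: rows parted by semicolons, each of 7 numbers parted by spaces: the turn, a rotation vector about the tool's x, y, z in degrees, then the shift along the tool's x, y, z in mm, then the finger opening in mm, from 0 to 85.4. In form: wx wy wz x y z gripper; .... A call has 1 to 20 rows; each row is the pose to reach, as a shift and turn from the pose commanded when the call began, along the tool's axes at that moment; what a row does not reach only later rows make up. A row lasts 1/8 s, in which the tool goes at most 62.5 mm and 10.7 degrees, less where a joint would pass 70% of its speed; a pose out of reach is approached as far as the arm can. A call with a gripper value outside its range is refused whole. The fingers move at their own pace and stop on an object; FORCE is the grip in N (left out, the last holds). Time passes only in rows, so rows that repeat a pose let the fingers close. It gives the time, the measured TCP pose, the force and the opening at its end, in the units of the state.
- robot.get_obs(): the state, without advancing time (a new reading comes with each control period).
- robot.snapshot(name): name is "side" or "top" or "wrist"; returns (picture, depth): 384x512x3 uint8, red, green, blue; 384x512 float32, m along the optical axis (not along the pixel's ray), 0 where there is no reading.
- robot.get_calibration(name): a dict with "fx", "fy", "cx", "cy" (pixels), "extrinsics" (4x4, takes a point from world to camera coordinates). Camera axes: x right, y up, looking along -z (the intrinsics and any distortion apply to the point x, -y, -z); pixel columns grow to the right and rows downward; lengths in m; the calibration is good to about 2 mm. A picture is of the moment at which its call begins: read the wrist's pose just before it. get_calibration takes no time and is no camera call; for the wrist camera it gives the pose at the moment of the call.
- robot.job_done(): hands the job in, once; it reports no verdict.
The state is a dict: "time": time; "joints": joint angles; "qd": joint speeds; "joint_efforts": joint torques, N m; "tcp_pos": TCP position; "orientation": TCP orientation; "contact_force": force on the tool from outside, world axes, zero at the start; "moment": the same for the moment, N m; "grip_width": finger opening in m.
Only numpy, scipy, OpenCV 4.12 (cv2) and the standard library are available. Lean on these libraries where they do the work, as an engineer would, in place of code of your own. Each camera call takes 0.05 s, during which the arm holds its last target. There are 200 camera calls.

TASK

Two fume filter units stand on the bench. Take out the filter that has the straight bar grip: turn it anticlockwise (seen from above) until its bar lines up with the two raised ribs on the housing, lift it straight out and set it down gently, upright, in the steel tray. Leave the round-knobbed filter where it sits in the other unit.

Things in the scene. Friction and masses are not known exactly. Their poses are not given: they have to be found in the camera images.
- filter: Filter to remove, 0.25 kg. Black cap 96 mm wide, 8 thick; on it a grey bar grip 72 long, 16 thick, 36 high; below it a canister 58 wide, 45 deep. Origin: on the axis at the cap's underside (bar spans z +8 to +44, foot at -45). x along the bar, z up. Starts 46-60 deg clockwise of the housing's x; free to lift within 9 deg of it (end stop 6-9 deg past). Turns easily, 4 mm play. Raise 50 mm to clear.
- housing: Fixed grey unit holding the bar-gripped filter: box 150 x 150 mm, 80 high; the cap rests on its top. Origin: centre of its underside, on the filter's axis. x = release direction of the bar, marked by two raised ribs (18 x 6 mm, 5 high) on top, 54 to 72 mm from the axis at +x and -x. A hose stub sticks out 35 mm at +x.
- tray: Open steel tray, fixed, 180 mm (x) by 140 mm (y), walls 4 mm thick, 25 high, floor 4 thick. Origin: centre of its underside. With the filter standing on the floor, the filter's origin is 49 mm above the tray's.
- round_filter: Bystander: a like filter in a like housing, but with a round grey knob (52 mm wide, 36 high) on its cap instead of a bar. Origin: on the axis at the cap's underside, 80 mm above the bench. Its housing (150 mm square, turned up to 25 deg) is centred under it.
There are look-alikes about, which are no part of the job. There is more than one size of the tray; the one meant has the size given above.

How it is judged:
By the outcome, as a careful person would: the job done as asked, in the order asked, and still so for the second after the job is handed in, with the robot touching nothing.
It also fails if it takes over 45 s, if anything falls off the work surface, if the arm or the gripper's body presses on something with over 40 N, if the wrist force passes 120 N, or if a joint passes its speed limit or range.

## Working session

There is one attempt and no reset: what is moved stays moved. The work goes in short steps, Python scripts to look and compute and a shell command to move; the robot and the scene stay as the last step left them, time stands still between calls to the robot, and variables do not carry over. Pictures are saved under pics/ and viewed, about 8 in all and at most 12, crops included, and the job is handed in when it is done.

```bash
mkdir -p pics; cat > h.py <<'E'
import numpy as np,cv2
from workcell import robot
from scipy.spatial.transform import Rotation as R
def snap(n,f):
    c=robot.get_calibration(n); p,d=robot.snapshot(n)
    cv2.imwrite(f'pics/{f}.png',p[:,:,::-1]); np.savez(f'pics/{f}.npz',p=p,d=d,**{k:np.array(v) for k,v in c.items()})
    return p,d,c
def load(f): z=np.load(f'pics/{f}.npz'); return z['p'],z['d'],z
def ray(c,u,v):
    E=np.array(c['extrinsics']);Rm=E[:3,:3];o=-Rm.T@E[:3,3]
    x=(np.asarray(u,float)-c['cx'])/c['fx'];y=(np.asarray(v,float)-c['cy'])/c['fy']
    return o,np.stack([x,-y,-np.ones_like(x)],-1)@Rm
def onplane(c,u,v,z):
    o,r=ray(c,u,v); return o+r*((z-o[2])/r[...,2])[...,None]
def cloud(c,d):
    v,u=np.mgrid[:d.shape[0],:d.shape[1]]; o,r=ray(c,u,v); P=o+r*d[...,None]; P[d==0]=np.nan; return P
def totool(p):
    s=robot.get_obs(); M=R.from_rotvec(s['orientation']).as_matrix()
    return M.T@(np.array(p)-s['tcp_pos'])*1000
E
python3 - <<'E'
from h import *
a=snap('top','top0')[2];b=snap('side','side0')[2]
print(a,b)
s=robot.get_obs();print(s['tcp_pos'],R.from_rotvec(s['orientation']).as_matrix().round(3),s['time'],s['contact_force'])
cv2.imwrite('pics/both.png',np.vstack([cv2.imread('pics/top0.png')]))
E
```

```text
{'fx': 428.4900159046669, 'fy': 428.4900159046669, 'cx': 249.1351908617009, 'cy': 193.26774820138797, 'extrinsics': array([[ 0.01701228, -0.99974986,  0.01451891,  0.00226812],
       [ 0.99814493,  0.01783037,  0.05821328, -0.48305862],
       [-0.05845759,  0.01350164,  0.99819859, -0.86925785],
       [ 0.        ,  0.        ,  0.        ,  1.        ]])} {'fx': 403.1003955136717, 'fy': 403.1003955136717, 'cx': 255.19235324508315, 'cy': 188.04996978302924, 'extrinsics': array([[ 0.98389648, -0.17862763,  0.00631546, -0.48297488],
       [ 0.12981825,  0.73844488,  0.66169962, -0.1250359 ],
       [-0.12286145, -0.65022407,  0.74974244, -0.77874687],
       [ 0.        ,  0.        ,  0.        ,  1.        ]])}
[ 0.27773119 -0.55929614  0.23028981] [[-0.001  0.896  0.445]
 [ 0.002  0.445 -0.896]
 [-1.     0.    -0.002]] 0.1 [0.60938224 0.15221457 0.1389195 ]
```

View pics/top0.png

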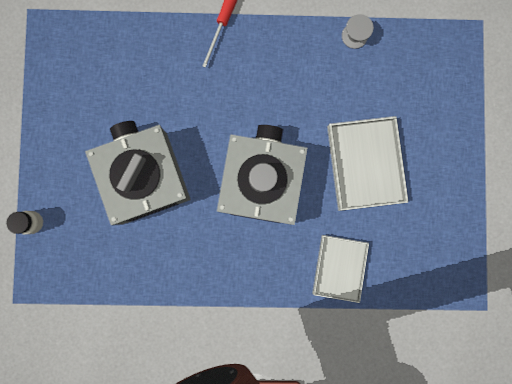

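View pics/side0.png

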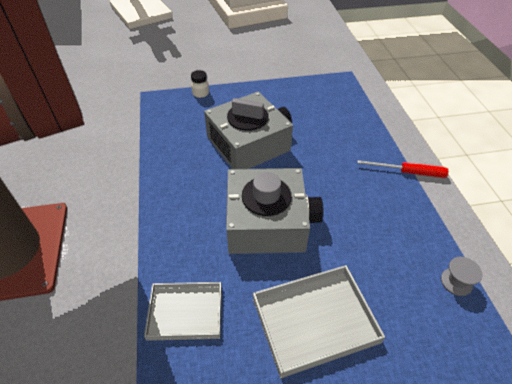

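The top view shows the bar-grip unit at about (137,174), with ribs at (124,143) and (146,205) and its hose towards the top. The round-knob unit is at (262,178), the large tray at (368,164) and a smaller tray at (342,268). Next I'll measure these.

```bash
python3 - <<'E'
from h import *
def rect(name,m,P,z,c,k=1):
    m=cv2.morphologyEx(m.astype(np.uint8),cv2.MORPH_OPEN,np.ones((k,k)))
    n,l,s,ce=cv2.connectedComponentsWithStats(m)
    for i in np.argsort(-s[1:,4])[:3]+1:
        if s[i,4]<15: continue
        v,u=np.where(l==i); Q=onplane(c,u,v,z)[:,:2] if z else P[l==i][:,:2]
        r=cv2.minAreaRect((Q*1000).astype(np.float32)); print(name,s[i,4],'px',ce[i].round(1),'mean',(Q.mean(0)*1000).round(1),'rect',np.round(r[0],1),np.round(r[1],1),round(r[2],1),'medz',np.nanmedian(P[l==i][:,2]).round(4))
for f in ['top0','side0']:
    p,d,c=load(f);P=cloud(c,d);Z=P[...,2];print(f)
    ok=(P[...,0]<.9)&(P[...,0]>.25)&(abs(P[...,1])<.5)
    g=p.astype(int).mean(2); blue=(p[...,2].astype(int)-p[...,0])>25
    rect('bar/knob',ok&(Z>.112)&(Z<.14),P,.124,c)
    rect('housing top',ok&(Z>.07)&(Z<.1),P,.080,c,3)
    rect('cap',ok&(Z>.075)&(Z<.1)&(g<70),P,.088,c,3)
    rect('tray',ok&(Z<.045)&(Z>-.01)&~blue&(g>90),P,.025,c,3)
p,d,c=load('top0')
P=cloud(c,d)
for u,v in [(124,143),(146,205),(268,147),(257,211)]: print(u,v,(onplane(c,[u],[v],.085)*1000).round(1),P[v,u].round(4))
for w in [(75,115,200,235),(310,110,415,310)]:
    pass
a=p[115:230,75:195,::-1]; b=p[110:310,310:415,::-1]
cv2.imwrite('pics/crop.png',np.hstack([cv2.resize(a,None,fx=4,fy=4,interpolation=2)[:460],np.zeros((460,4,3),np.uint8),cv2.resize(b,(300,460),interpolation=2)]))
E
```

```text
top0
bar/knob 635 px [263.1 177.2] mean [506.  -12.6] rect [506.  -12.9] [49.9 51.4] 46.0 medz 0.1238
bar/knob 399 px [130.  172.5] mean [510.2 227.4] rect [510.2 227.3] [18.4 70.8] 63.9 medz 0.1235
housing top 5765 px [135.8 175. ] mean [510.3 228. ] rect [511.1 228.4] [151.1 151.3] 21.1 medz 0.0807
housing top 5448 px [261.9 179.7] mean [505.7 -12.5] rect [506.6 -12.8] [149.8 150. ] 81.1 medz 0.0806
cap 1415 px [136.2 174.2] mean [510.9 225.3] rect [511.3 228.5] [91.1 92.1] 1.7 medz 0.088
cap 1220 px [261.9 179.6] mean [505.1 -12. ] rect [506.3 -12.3] [91.2 91. ] 1.1 medz 0.0879
tray 6057 px [367.2 163.5] mean [ 548.1 -230.4] rect [ 549.6 -230. ] [181.  146.1] 7.9 medz 0.0041
tray 3646 px [368.   11.5] mean [ 868.5 -232.1] rect [ 870.4 -224.1] [542.1 108.3] 81.2 medz -0.0005
tray 2902 px [340.3 268. ] mean [ 334.4 -176. ] rect [ 333.7 -176.4] [ 98.2 122.9] 81.4 medz 0.0035
side0
bar/knob 552 px [266.8 184.3] mean [507.6 -21.7] rect [507.6 -20.2] [58.9 49.6] 79.9 medz 0.1235
bar/knob 260 px [247.6 104.6] mean [512.4 217.7] rect [511.9 216.9] [31.3 73.7] 64.8 medz 0.1221
housing top 
[... 190 characters left out ...]
3
cap 923 px [266.3 201.4] mean [505.7 -31.9] rect [507.4 -25.1] [83.4 92.7] 80.0 medz 0.0878
cap 548 px [246.9 121.3] mean [508.5 205.1] rect [510.3 208.2] [67.2 89.9] 80.2 medz 0.0877
tray 9041 px [315.1 320.2] mean [ 547.5 -243.8] rect [ 550.7 -238.1] [183.3 147.2] 7.8 medz 0.0042
tray 3912 px [185.3 311. ] mean [ 336.9 -190.9] rect [ 335.8 -188.4] [100.5 120. ] 81.3 medz 0.0034
tray 1869 px [468.1 251.1] mean [ 867.9 -158. ] rect [ 867.8 -143.8] [351.4  28.3] 89.6 medz -0.0
124 143 [[570.2 251.1  85. ]] [0.5702 0.2511 0.0851]
146 205 [[453.2 205.8  85. ]] [0.4532 0.2063 0.0826]
268 147 [[567.9 -22.9  85. ]] [ 0.568  -0.0229  0.0845]
257 211 [[445.5  -3.8  85. ]] [ 0.4455 -0.0039  0.0825]
```

View pics/crop.png

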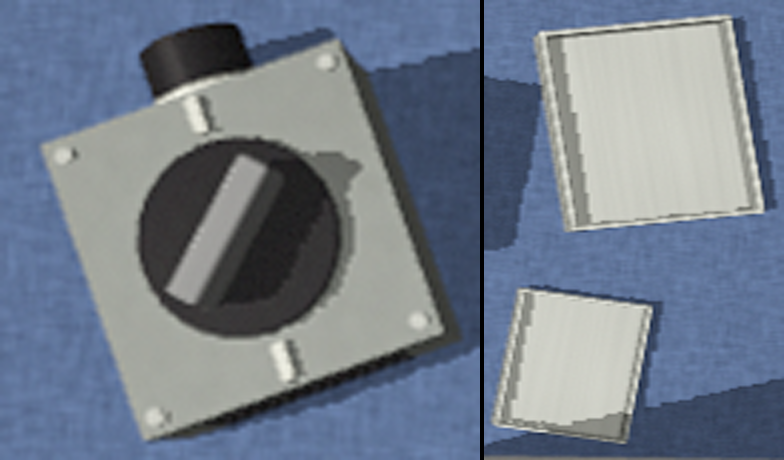

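The crop shows the bar leaning up and to the right, clockwise of the line between the ribs, with the hose at +x. The large tray measures about 181 x 146 mm, so it is the right one. Next I'll get the exact bar angle and the move in tool axes.

```bash
cat >> h.py <<'E'
def plan(xyz,psi):
    s=robot.get_obs();M=R.from_rotvec(s['orientation']).as_matrix();a=np.radians(psi)
    T=np.array([[0,-np.sin(a),0],[0,0,0],[-1,0,0]]).T*0
    z=np.array([np.cos(a),np.sin(a),0]);x=np.array([0,0,-1.]);T=np.stack([x,np.cross(z,x),z],1)
    print('rot',np.degrees(R.from_matrix(M.T@T).as_rotvec()).round(1),'shift',totool(xyz).round(1))
def bar(c,P,lo=.118,hi=.13,cen=(.51,.228)):
    m=(P[...,2]>lo)&(P[...,2]<hi)&(np.hypot(P[...,0]-cen[0],P[...,1]-cen[1])<.06)
    Q=P[m][:,:2]*1000;v=np.linalg.eigh(np.cov(Q.T))[1][:,1]
    r=cv2.minAreaRect(Q.astype(np.float32))
    print('bar n',m.sum(),'cen',Q.mean(0).round(1),'ang',np.degrees(np.arctan(v[1]/v[0])).round(1),np.round(r[0],1),np.round(r[1],1),r[2],'z',np.median(P[m][:,2]).round(4))
E
python3 - <<'E'
from h import *
p,d,c=load('top0');P=cloud(c,d);bar(c,P);bar(c,P,.122,.127)
plan([.511,.228,.23],62)
E
```

```text
bar n 363 cen [510.5 228.3] ang -26.2 [510.8 228.9] [16.6 71.1] 63.802303314208984 z 0.1237
bar n 302 cen [510.9 228.8] ang -26.5 [511.1 228.5] [16.1 70.1] 63.91703796386719 z 0.1239
rot [-1.256e+02 -0.000e+00 -1.000e-01] shift [   1.5  559.  -601.4]
```

```bash
python3 -m crank '-8 0 0 -10 35 -38 85; -16 0 0 -10 70 -75 85; -24 0 0 -10 105 -113 85; -32 0 0 -10 140 -150 85; -40 0 0 -10 175 -188 85; -48 0 0 -10 210 -225 85; -56 0 0 -10 245 -263 85; -64 0 0 -10 280 -300 85; -72 0 0 -10 315 -338 85; -80 0 0 -10 350 -376 85; -88 0 0 -10 385 -413 85; -96 0 0 -10 420 -451 85; -104 0 0 -10 455 -488 85; -112 0 0 -10 490 -526 85; -120 0 0 -10 525 -563 85; -127.5 0 0 -10 559 -601 85; -127.5 0 0 -10 559 -601 85; -127.5 0 0 -10 559 -601 85; -127.5 0 0 -10 559 -601 85'; python3 - <<'E'
from h import *
p,d,c=snap('wrist','w1');P=cloud(c,d);bar(c,P);bar(c,P,.122,.127)
m=(P[...,2]>.083)&(P[...,2]<.092)&(p.mean(2)<70)
print('cap',P[m][:,:2].mean(0),m.sum())
plan([.511,.2285,.093],63.8)
E
```

```text
time: 2.48
tcp_pos: [0.5112, 0.226, 0.2412]
orientation: [-0.866, 1.392, 0.866]
contact_force: [0.2, -0.7, 0.3]
grip_width: 0.0849
bar n 1200 cen [511.3 230.5] ang -26.3 [513.2 229.9] [15.6 71.7] 63.601478576660156 z 0.1232
bar n 1044 cen [511.9 230.2] ang -25.8 [513.2 229.6] [15.  70.7] 63.592674255371094 z 0.1233
cap [0.50764816 0.14868449] 7180
rot [-0. -0.  0.] shift [148.3   1.4   2.1]
```

View pics/w1.png

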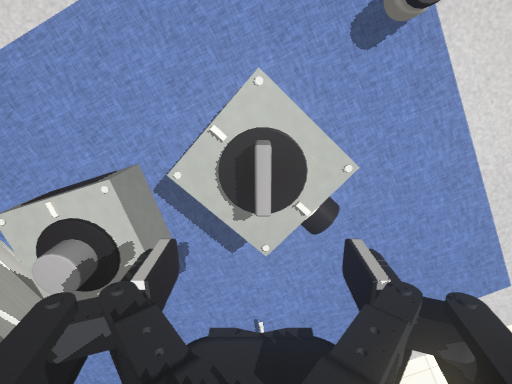

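The wrist view shows the bar upright and centred at (263,178), square to the jaws, and agrees with the top camera to within 2 mm. I'll descend and grip.

```bash
python3 -m crank '0 0 0 40 1.5 2.4 60; 0 0 0 80 1.5 2.4 50; 0 0 0 110 1.5 2.4 50; 0 0 0 130 1.5 2.4 50; 0 0 0 142 1.5 2.4 50; 0 0 0 147 1.5 2.4 50; 0 0 0 147 1.5 2.4 50; 0 0 0 147 1.5 2.4 8; 0 0 0 147 1.5 2.4 8; 0 0 0 147 1.5 2.4 8; 0 0 0 147 1.5 2.4 8; 0 0 0 147 1.5 2.4 8; 0 0 0 147 1.5 2.4 8' 60
```

```text
time: 4.15
tcp_pos: [0.5118, 0.2301, 0.0953]
orientation: [-0.868, 1.389, 0.867]
contact_force: [0.3, 0.1, 5.4]
grip_width: 0.015
```

```bash
python3 -m crank '-5 0 0 0 0 0 8; -10 0 0 0 0 0 8; -15 0 0 0 0 0 8; -20 0 0 0 0 0 8; -25 0 0 0 0 0 8; -30 0 0 0 0 0 8; -35 0 0 0 0 0 8; -40 0 0 0 0 0 8; -44 0 0 0 0 0 8; -47.5 0 0 0 0 0 8; -47.5 0 0 0 0 0 8; -47.5 0 0 0 0 0 8'; python3 - <<'E'
from h import *
s=robot.get_obs();M=R.from_rotvec(s['orientation']).as_matrix()
print('jaw',np.degrees(np.arctan2(M[1,2],M[0,2])),s['moment'],s['tcp_pos'])
p,d,c=snap('wrist','w2')
E
```

```text
time: 5.65
tcp_pos: [0.512, 0.2302, 0.0953]
orientation: [-1.48, 1.007, 1.477]
contact_force: [0.1, -1.0, 5.6]
grip_width: 0.0153
jaw 111.41994664919899 [-0.01596633 -0.017265    0.11349028] [0.51197417 0.23017722 0.09533865]
```

View pics/w2.png

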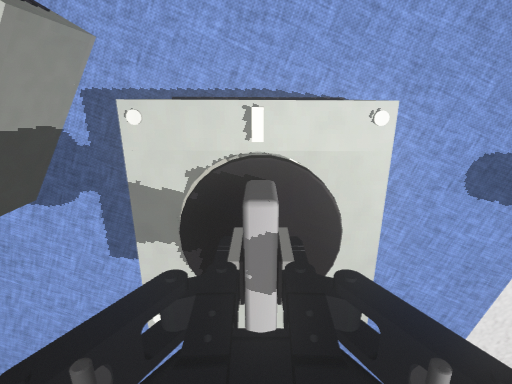

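The bar, at (261,250), points at the rib at (257,124) and its tilt matches the jaw at 21.4°, against 21.2° for the ribs. I'll lift gently first.

```bash
python3 -m crank '0 0 0 -3 0 0 8; 0 0 0 -8 0 0 8; 0 0 0 -14 0 0 8; 0 0 0 -20 0 0 8; 0 0 0 -20 0 0 8'
```

```text
time: 6.32
tcp_pos: [0.5116, 0.23, 0.1152]
orientation: [-1.479, 1.008, 1.478]
contact_force: [0.2, -0.6, -2.4]
grip_width: 0.0151
```

```bash
python3 -m crank '0 0 0 -15 0 0 8; 0 0 0 -35 0 0 8; 0 0 0 -60 0 0 8; 0 0 0 -90 0 0 8; 0 0 0 -120 0 0 8; 0 0 0 -130 0 0 8; 0 0 0 -130 0 0 8; 0 0 0 -130 0 0 8'; python3 - <<'E'
from h import *
plan([.549,-.23,.25],66.4)
snap('side','s2')
E
```

```text
time: 7.32
tcp_pos: [0.5102, 0.2297, 0.2427]
orientation: [-1.478, 1.011, 1.481]
contact_force: [0.1, 0.9, -2.3]
grip_width: 0.015
rot [45.  -0.  -0.1] shift [  -7.   131.7 -442.1]
```

View pics/s2.png

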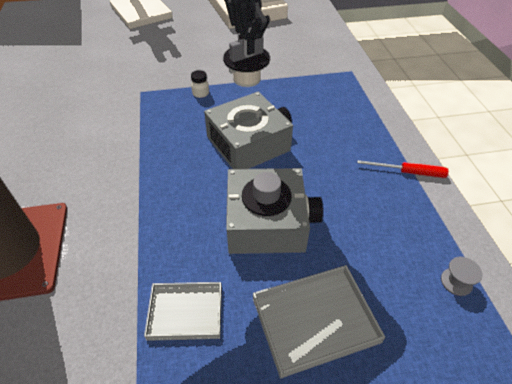

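The filter is out of its housing and hangs upright in the gripper at (247,62). Its foot is about 58 mm above the round knob's top. I'll carry it to the tray.

```bash
python3 -m crank '1 0 0 0 3 -9 8; 3 0 0 0 9 -30 8; 6 0 0 -5 18 -60 8; 10 0 0 -7 28 -95 8; 14 0 0 -7 40 -135 8; 18 0 0 -7 53 -177 8; 22 0 0 -7 66 -221 8; 26 0 0 -7 79 -265 8; 30 0 0 -7 91 -307 8; 34 0 0 -7 103 -347 8; 38 0 0 -7 114 -383 8; 42 0 0 -7 123 -413 8; 44 0 0 -7 129 -433 8; 45 0 0 -7 132 -442 8; 45 0 0 -7 132 -442 8; 45 0 0 -7 132 -442 8'; python3 - <<'E'
from h import *
p,d,c=snap('side','s3');P=cloud(c,d)
m=(P[...,2]<.05)&(P[...,2]>.015)&(abs(P[...,0]-.55)<.12)&(abs(P[...,1]+.23)<.1)
Q=P[m][:,:2]*1000;r=cv2.minAreaRect(Q.astype(np.float32));print(r)
P2,d2,c2=load('top0');Pt=cloud(c2,d2)
m=(Pt[...,2]<.05)&(Pt[...,2]>.017)&(abs(Pt[...,0]-.55)<.12)&(abs(Pt[...,1]+.23)<.1)
print(cv2.minAreaRect((Pt[m][:,:2]*1000).astype(np.float32)))
plan([.549,-.23,.0643],66.4)
E
```

```text
time: 9.38
tcp_pos: [0.5495, -0.2288, 0.2513]
orientation: [-0.901, 1.376, 0.902]
contact_force: [0.0, -0.5, -1.8]
grip_width: 0.0151
((552.383544921875, -236.35069274902344), (181.0678253173828, 140.79141235351562), 7.499533176422119)
((549.682373046875, -233.4793701171875), (180.20420837402344, 141.42547607421875), 7.788894176483154)
rot [ 0.1  0.  -0. ] shift [187.   -0.   -1.4]
```

View pics/s3.png

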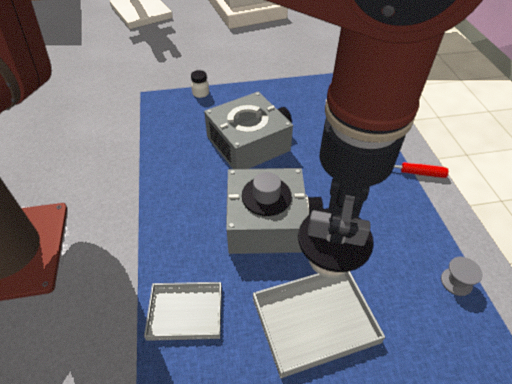

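The filter hangs at (337,240), ahead of the tray in the image but above it. The tray rim measures 180 x 141 mm centred near (550,-233). I'll descend to about 5 mm above the floor.

```bash
python3 -m crank '0 0 0 20 -1 -2 8; 0 0 0 55 -2 -4 8; 0 0 0 95 -2 -4 8; 0 0 0 130 -2 -4 8; 0 0 0 155 -2 -4 8; 0 0 0 170 -2 -4 8; 0 0 0 178 -2 -4 8; 0 0 0 181 -2 -4 8; 0 0 0 182 -2 -4 8; 0 0 0 182 -2 -4 8; 0 0 0 182 -2 -4 8' ; python3 -m crank '0 0 0 1 0 0 8; 0 0 0 2 0 0 8; 0 0 0 3 0 0 8; 0 0 0 3 0 0 8'
```

```text
time: 10.8
tcp_pos: [0.5501, -0.2345, 0.07]
orientation: [-0.901, 1.376, 0.9]
contact_force: [-0.3, -0.1, -1.5]
grip_width: 0.0149
time: 11.3
tcp_pos: [0.5496, -0.2342, 0.0661]
orientation: [-0.9, 1.377, 0.901]
contact_force: [-0.3, -0.2, -1.5]
grip_width: 0.015
```

```bash
python3 -m crank '0 0 0 0.5 0 0 8; 0 0 0 1 0 0 8; 0 0 0 1 0 0 8'; python3 -m crank '0 0 0 0.5 0 0 8; 0 0 0 1 0 0 8; 0 0 0 1 0 0 8'
```

```text
time: 11.68
tcp_pos: [0.5496, -0.2342, 0.0652]
orientation: [-0.901, 1.376, 0.901]
contact_force: [0.1, 1.1, -2.2]
grip_width: 0.0151
time: 12.05
tcp_pos: [0.5497, -0.2343, 0.0644]
orientation: [-0.901, 1.376, 0.901]
contact_force: [0.3, -0.3, -2.5]
grip_width: 0.0152
```

```bash
python3 -m crank '0 0 0 0.5 0 0 8; 0 0 0 1 0 0 8; 0 0 0 1 0 0 8'
```

```text
time: 12.42
tcp_pos: [0.5498, -0.2344, 0.0644]
orientation: [-0.901, 1.376, 0.901]
contact_force: [-3.6, 1.7, 6.2]
grip_width: 0.0151
```

The filter has touched the floor: the force went from -2.4 N to +6 N at the expected height. I'll release and retreat straight up.

```bash
python3 -m crank '0 0 0 0 0 0 16; 0 0 0 0 0 0 20; 0 0 0 0 0 0 30; 0 0 0 0 0 0 45; 0 0 0 0 0 0 45; 0 0 0 0 0 0 45; 0 0 0 -10 0 0 45; 0 0 0 -30 0 0 45; 0 0 0 -60 0 0 45; 0 0 0 -100 0 0 45; 0 0 0 -140 0 0 45; 0 0 0 -150 0 0 45; 0 0 0 -150 0 0 45; 0 0 0 -150 0 0 45' 20; python3 - <<'E'
from h import *
p,d,c=snap('side','s4');P=cloud(c,d)
p,d,c=snap('wrist','w4');P=cloud(c,d);bar(c,P,.085,.1,(.55,-.234))
m=(P[...,2]>.05)&(P[...,2]<.063)&(np.hypot(P[...,0]-.55,P[...,1]+.234)<.06)
Q=P[m];A=np.c_[Q[:,:2],np.ones(len(Q))];k=np.linalg.lstsq(A,Q[:,2],rcond=None)[0]
print('cap z',np.median(Q[:,2]),'tilt deg',np.degrees(np.hypot(*k[:2])),cv2.minAreaRect((Q[:,:2]*1000).astype(np.float32)))
cv2.imwrite('pics/fin.png',cv2.resize(np.hstack([cv2.imread('pics/s4.png'),cv2.imread('pics/w4.png')]),(800,300)))
E
```

```text
time: 14.18
tcp_pos: [0.5488, -0.2338, 0.2116]
orientation: [-0.899, 1.378, 0.903]
contact_force: [-0.5, 0.2, -0.9]
grip_width: 0.0449
bar n 1179 cen [ 550.  -232.5] ang -23.0 [ 551.8 -233.4] [15.5 71.3] 66.9119644165039 z 0.0922
cap z 0.056416329700913315 tilt deg 0.26332524642372557 ((551.5775146484375, -232.958984375), (94.72356414794922, 93.7887191772461), 67.04805755615234)
```

View pics/fin.png

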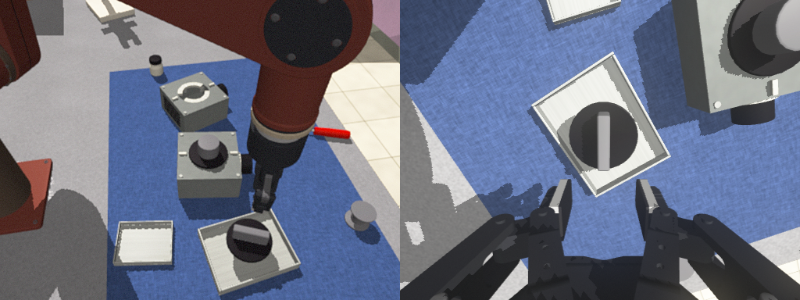

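The filter stands upright in the large tray, with its cap at (249,240) in the side half of the picture. The cap top is at 56 mm (57 expected) and tilts 0.3°. The gripper is clear and the round filter is undisturbed.

```bash
python3 -c "
from workcell import robot
print(robot.job_done())"
```

```text
the job is handed in; nothing more can be done
None
```

The bar-gripped filter is out of its unit and standing upright in the 180 x 140 mm steel tray. The job was handed in at about 14.3 s of the 45 s allowed.

- **Turn and lift:** I turned the filter about 47.5° anticlockwise, which put the bar at 21.4° against 21.2° for the ribs. It came straight out with no resistance; the only force was its own weight, about 2.4 N.
- **Set-down:** The filter touched the tray floor with about 9 N, at the height expected. I then opened the fingers and moved them straight up.
- **Final checks:** The cap top is at 56 mm (57 expected) and tilts 0.3°. The cap centre is within about 2 mm of the tray centre. The gripper touches nothing, and in the last picture the round-knobbed filter still sits in its unit.
- **Disagreements:** The cameras differed by about 2–3 mm on positions, and the fingers read 15 mm on the 16 mm bar. Neither affected the job, and no check failed.

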